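Make up a grinding-wheel pack on the spindle stand

ROBOT

A 6-joint arm with a two-finger parallel gripper is mounted at the origin on a cart in front of the work surface, level with it; the furniture and walls round the work are solid. World frame = base frame: x ahead of the robot, y to its left, z up, the work surface at z = 0. Lengths are in m, angles in degrees, forces in N, time in s.
With the tool pointing down it reaches from about 0.4 to 0.825 m from the base axis. Payload 7 kg.
Tool frame: the origin (TCP) lies at the very end of the fingers, on their centre line; the grasp point (between the pads) lies 19 mm behind it; z points along the fingers, y is the line along which they close (so a half turn about z gives the same grasp; the last joint's range is limited). The gripper opens to 88 mm and grips with 3 to 60 N. Pads are 19 mm wide; open, the fingers measure 130 mm over their backs; the gripper's body (78 mm by 193 mm) begins 47 mm behind the grasp point.
Start: joints at [-53.68, 20.546, 0.682, 0, -70.136, -16.507], TCP at [0.229, -0.635, 0.227] pointing down, gripper open.
Joint ranges: [-176.03, 176.03], [-82.01, 121.73], [-58.28, 71.71], [-173.87, 95.51], [-174.79, -0.11], [-173.66, 173.66]. Speed limits (degrees/s): [136.94, 136.94, 172.46, 180, 180, 180].

INTERFACE

Orientations are given as [roll, pitch, yaw] about the fixed x, y, z axes, in that order (R = Rz(yaw) Ry(pitch) Rx(roll)).
In Python, from plant import ctrl, cams, workorder gives the robot as it stands.
- The arm moves only by the tool play_rows, never from a script. Its argument "motion" is a list of rows, each an object of numbers: "x", "y", "z": the shift along the tool's x, y, z normalised to -1 to 1, where 1 is 0.025 m; "rx", "ry", "rz": the turn, a rotation vector about the tool's x, y, z normalised to -1 to 1, where 1 is 4 degrees. A call has 1 to 20 rows; each row shifts and turns the commanded pose from where the row before left it, along the tool's axes as they then stand; what a row does not reach is not made up. A row lasts 1/8 s, in which the tool goes at most 62.5 mm and 10.7 degrees, less where a joint would pass 70% of its speed; a pose out of reach is approached as far as the arm can. A call with a number of a shift or a turn outside -1 to 1 is refused whole. A call with a gripper value outside its range is refused whole. "fingers" is the opening, from -1 (shut) to 1 (fully open), set as the call begins (left out, the last holds). The fingers move at their own pace and stop on an object; the grip force is fixed at half the most. Time passes only in rows, so rows that do not move let the fingers close. It gives the time, the measured TCP pose, the force, the opening and the grip force at its end, in the units of the state.
- ctrl.get_obs(): the state, without advancing time (a new reading comes with each control period).
- cams.snapshot(name): name is "scene" or "top"; returns the picture (384x512x3 uint8, blue, green, red); there is no depth.
- cams.get_calibration(name): a dict with "vertical_fov" (degrees; the focal length in pixels is half the picture's height over the tangent of half this angle, whatever the lens; pixels are square), "cx", "cy" (the principal point, pixels), "position" and "rotation" of the camera in the world. Camera axes: x right, y up, looking along -z (the intrinsics and any distortion apply to the point x, -y, -z); pixel columns grow to the right and rows downward; lengths in m; the calibration is good to about 2 mm. A picture is of the moment at which its call begins. get_calibration takes no time and is no camera call.
- workorder.close_job(): hands the job in; it is judged then, once.
The state is a dict: "clock": time; "joint_pos": joint angles; "qvel": joint speeds; "tau": joint torques, N m; "tool_pos": TCP position; "orientation": TCP orientation; "force": force on the tool from outside, world axes, zero at the start; "moment": the same for the moment, N m; "opening": finger opening in m; "gripper_force": force on a finger pad.
Only numpy, scipy, OpenCV 4.12 (cv2) and the standard library are available. Lean on these libraries where they do the work, as an engineer would, in place of code of your own. Each camera call takes 0.05 s, during which the arm holds its last target. There are 200 camera calls.

TASK

Make up the grinding pack on the upright spindle of the round stand: the wide flange at the bottom, then the thick grinding wheel, then the small flange, and the hexagonal collar on top, each threaded over the spindle and lying flat on the one below. Leave the thin cutting wheel, the spanner and the pencil where they lie.

Things in the scene. Friction and masses are not known exactly. Their poses are not given: they have to be found in the camera images.
- seat (a point): The seat of the fixed spindle stand: the point on the spindle's axis where the lowest part's underside will rest, 22 mm above the bench, z up. The stand has a grey round base, 100 mm diameter and 14 mm high, then a 42 mm diameter shoulder whose top is the seat, then an upright 14 mm diameter steel spindle that rises 64 mm above the seat; its last 10 mm taper to a 6 mm diameter tip.
- flange_wide: Wide flange, loose: dark steel disc, 68 mm diameter, 14 mm thick, with six small dark dots in a ring and a bright inner ring on its face, and a 20 mm through bore. Origin: centre of the underside, z up.
- wheel_thick: Thick grinding wheel, loose: grey stone disc with a pale paper ring on its face, 60 mm diameter, 20 mm thick, 20 mm through bore. Origin: centre of the underside, z up.
- flange_small: Small flange, loose: plain bright metal disc, 46 mm diameter, 14 mm thick, 20 mm through bore. Origin: centre of the underside, z up.
- hex_collar: Hexagonal collar, loose: bright steel hexagon, 38 mm across its flats, about 41 mm across its slightly blunted corners, 18 mm high, about 20 mm through bore. It slides onto the spindle, with no thread. Origin: centre of the underside, z up. x points at the middle of a flat.
- wheel_thin: Thin cutting wheel, loose, not wanted: grey stone disc with a pale paper ring, 80 mm diameter, 8 mm thick, 20 mm bore. Stays where it lies. Origin: centre of the underside, z up.
- spanner: Open-ended spanner, loose, 189 x 32 x 9 mm, lying flat; stays where it lies. Origin: middle of its length, on its underside; x along its length.
- pencil: Red carpenter's pencil, loose, 180 x 14 x 8 mm, lying flat; stays where it lies. Origin: middle of its length, on its underside; x along its length.
Things that resemble listed ones, but are neither listed nor needed, are in the scene too. What is shaped like the hex_collar but brown is not meant. Leave any turquoise look-alike of the flange_small alone.

How it is judged:
By the outcome, as a careful person would: the job done as asked, in the order asked, and still so for the second after the job is handed in, with the robot touching nothing.
It also fails if it takes over 96 s, if anything falls off the work surface, if the arm or the gripper's body presses on something with over 40 N, if the wrist force passes 120 N, or if a joint passes its speed limit or range.

## Working session

There is one attempt and no reset: what is moved stays moved. The work goes in short steps, Python scripts to look and compute and a tool call to move; the robot and the scene stay as the last step left them, time stands still between calls to the robot, and variables do not carry over. Pictures are saved under pics/ and viewed, at most 14 in all, crops included, and the job is handed in when it is done.

Besides the shell and the picture viewer there is one more tool, called as name(argument=value, ...), one argument or row to a line, values as JSON. play_rows: Moves the arm, as the interface text tells. Its arguments: {"type":"object","properties":{"motion":{"type":"array"},"fingers":{"type":"number"}},"required":["motion"]}

```bash
mkdir -p pics; python3 - <<'E'
from plant import ctrl,cams
import cv2
for n in("scene","top"):
    cv2.imwrite(f"pics/{n}0.png",cams.snapshot(n)); print(n,cams.get_calibration(n))
print(ctrl.get_obs())
E
```

```text
scene {'vertical_fov': 49.43496267280176, 'cx': 253.89484454142837, 'cy': 194.43640753881937, 'position': array([0.13050058, 0.6432979 , 0.8198851 ]), 'rotation': array([ 4.55710854e+01, -8.10422303e-02, -1.43219046e+02])}
top {'vertical_fov': 47.490843232796706, 'cx': 255.74726762816832, 'cy': 189.69222124097453, 'position': array([0.44034576, 0.01911216, 1.32949069]), 'rotation': array([  6.04984817,  -0.35776942, -89.2075112 ])}
{'clock': 0.1, 'joint_pos': array([-5.36785340e+01,  2.05872842e+01,  6.38012555e-01, -1.75990953e-02,
       -7.01354061e+01, -1.65084033e+01]), 'qvel': array([ 0.09299335, -0.06286604,  0.03258658,  0.03306795, -0.00479036,
        0.00824534]), 'tau': array([-3.06886621e-03, -5.84163952e+01,  2.93751329e+01,  7.01552019e+00,
        1.01145194e-02, -5.74487035e-05]), 'tool_pos': array([ 0.22863083, -0.63462864,  0.22570966]), 'orientation': array([ 1.79914111e+02, -8.20079795e-03, -1.60192923e+02]), 'force': array([-0.27161063, -0.13770187,  0.43588665]), 'moment': array([ 0.00271343, -0.04609533,  0.01995303]), 'gripper_force': 0.0, 'opening': 0.08750623654248492}
```

View pics/top0.png

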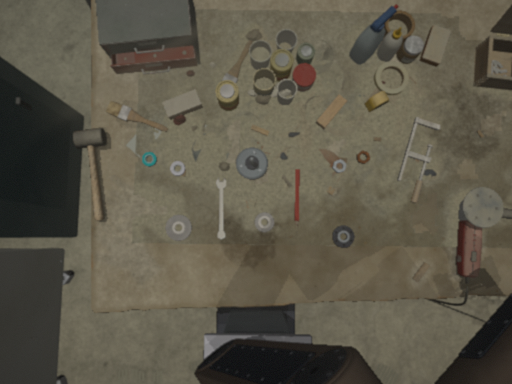

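View pics/scene0.png

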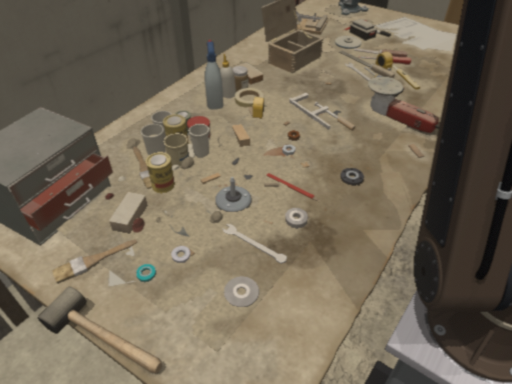

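The top view shows the stand at (251,163), wide flange (343,236), thick wheel (265,222), small flange (177,168) and hex (340,166). The distractors are the thin wheel (178,227), turquoise ring (149,159) and brown hex (363,157). The scene view agrees. Next I'll fit positions using the model outlines.

```bash
cat > h.py <<'E'
import numpy as np,cv2
from scipy.spatial.transform import Rotation as Ro
from scipy.optimize import minimize
from plant import ctrl,cams
def cal(n):
    c=cams.get_calibration(n); f=192/np.tan(np.radians(c['vertical_fov']/2))
    return f,c['cx'],c['cy'],np.array(c['position']),Ro.from_euler('xyz',c['rotation'],degrees=True).as_matrix()
C={n:cal(n) for n in('top','scene')}
def proj(n,P):
    f,cx,cy,p,R=C[n]; q=(np.atleast_2d(P)-p)@R
    return np.c_[cx+f*q[:,0]/-q[:,2],cy-f*q[:,1]/-q[:,2]]
def back(n,u,v,z):
    f,cx,cy,p,R=C[n]; d=R@np.array([(u-cx)/f,-(v-cy)/f,-1]); return p+d*(z-p[2])/d[2]
def circ(x,y,z,r,n=90):
    a=np.linspace(0,2*np.pi,n,endpoint=False); return np.c_[x+r*np.cos(a),y+r*np.sin(a),0*a+z]
def avg(n,k=4): return np.mean([cams.snapshot(n).astype(np.float32) for _ in range(k)],0)
def samp(im,uv): return cv2.remap(im,uv[:,0].astype(np.float32)[:,None],uv[:,1].astype(np.float32)[:,None],cv2.INTER_LINEAR)[:,0]
def fit(n,im,x0,rings,rng=.012):
    """rings: (z,r); maximise mean-vector contrast in/out of each ring"""
    def sc(p): 
        s=0
        for z,r in rings:
            d=samp(im,proj(n,circ(*p,z,r+.0025)))-samp(im,proj(n,circ(*p,z,r-.0025)))
            s+=np.linalg.norm(d.mean(0))
        return -s
    g=[(sc((x0[0]+a,x0[1]+b)),a,b) for a in np.arange(-rng,rng+1e-6,.002) for b in np.arange(-rng,rng+1e-6,.002)]
    _,a,b=min(g); r=minimize(sc,(x0[0]+a,x0[1]+b),method='Nelder-Mead',options=dict(initial_simplex=[(x0[0]+a+i,x0[1]+b+j) for i,j in((0,0),(.001,0),(0,.001))]))
    return r.x,-r.fun
def crop(im,u,v,w,h,k,draw=(),n=None):
    M=np.float32([[k,0,-k*(u-w/2)+k/2-.5],[0,k,-k*(v-h/2)+k/2-.5]])
    o=cv2.warpAffine(np.clip(im,0,255).astype(np.uint8),M,(int(w*k),int(h*k)),flags=cv2.INTER_CUBIC)
    for P in draw:
        q=proj(n,P)@M[:,:2].T+M[:,2]; cv2.polylines(o,[np.round(q).astype(np.int32)],True,(0,255,0),1)
    return o
E
cat > m.py <<'E'
from h import *
T=avg('top');S=avg('scene'); np.savez('im0.npz',T=T,S=S)
ob={'stand':((251,163),[(.014,.05)]),'wide':((343,236),[(.014,.034),(.014,.010)]),'thick':((265,222),[(.02,.030),(.02,.010)]),'small':((177,168),[(.014,.023),(.014,.010)]),'hex':((340,166),[(.018,.0195),(.018,.010)])}
a=[];b=[]
for k,(uv,r) in ob.items():
    x0=back('top',*uv,r[0][0])[:2]; t,st=fit('top',T,x0,r); s,ss=fit('scene',S,t,r)
    print(k,x0.round(4),t.round(4),st.round(1),s.round(4),ss.round(1))
    for n,im,p,l in(('top',T,t,a),('scene',S,s,b)):
        D=[circ(*p,*q) for q in r]; 
        if k=='stand': D+=[circ(*p,.022,.021),circ(*p,.086,.003)]
        c=proj(n,[[*p,.015]])[0]; l.append(crop(im,*c,50,50,5)); l.append(crop(im,*c,50,50,5,D,n))
cv2.imwrite('pics/fit.png',cv2.resize(np.vstack([np.hstack(a[::2]),np.hstack(a[1::2]),np.hstack(b[::2]),np.hstack(b[1::2])]),(750,600),interpolation=cv2.INTER_AREA))
E
python3 m.py
```

```text
stand [0.6615 0.0284] [0.6608 0.0265] 26.3 [0.6572 0.0318] 28.7
wide [ 0.4439 -0.2509] [ 0.4435 -0.2514] 72.0 [ 0.4441 -0.253 ] 82.4
thick [ 0.4824 -0.0162] [ 0.4836 -0.0138] 61.9 [ 0.4835 -0.0145] 134.2
small [0.6428 0.2534] [0.644  0.2538] 96.0 [0.644  0.2518] 119.3
hex [ 0.6557 -0.2425] [ 0.6576 -0.2405] 104.3 [ 0.6571 -0.2421] 94.0
```

View pics/fit.png

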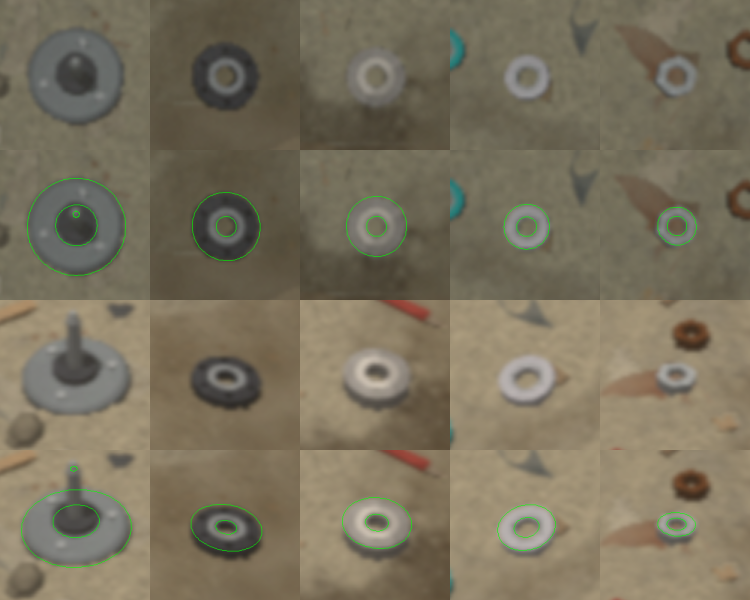

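```bash
cat > m2.py <<'E'
from h import *
d=np.load('im0.npz');T,S=d['T'],d['S']
for n,im in(('top',T),('scene',S)):
    f,cx,cy,p,R=C[n]
    print(n,'shoulder',[x.round(4) for x in fit(n,im,(.659,.029),[(.022,.021)],.008)],'base',[x.round(4) for x in fit(n,im,(.659,.029),[(.007,.05)],.008)])
# bearing of spindle from scene: intensity profile across it at several heights
f,cx,cy,p,R=C['scene']
v=np.array([.659,.029])-p[:2]; v/=np.linalg.norm(v); perp=np.array([-v[1],v[0]])
t=np.arange(-.02,.02,.0005)
for z in(.035,.045,.055,.065,.075):
    P=np.c_[.659+t*perp[0],.029+t*perp[1],0*t+z]; g=samp(S,proj('scene',P)).mean(1); b=np.r_[g[:12],g[-12:]].mean(); w=np.clip(b-g-8,0,None)
    print(z,(w@t/w.sum()*1e3).round(2),(w>0).sum()*.5)
print('perp',perp)
q=proj('scene',[[.659,.029,.055]])[0]; A=crop(S,*q,40,40,14,[circ(.659,.029,.022,.021),circ(.659,.029,.086,.003),circ(.659,.029,.076,.007)],'scene')[:, :400]
q=proj('top',[[.659,.029,.04]])[0]; B=crop(T,*q,40,40,14,[circ(.659,.029,.022,.021),circ(.659,.029,.086,.003),circ(.659,.029,.014,.05)],'top')[:,80:480]
cv2.imwrite('pics/st.png',np.hstack([A,B]))
E
python3 m2.py
```

```text
top shoulder [array([0.6621, 0.0263]), np.float64(46.5331)] base [array([0.662 , 0.0264]), np.float64(25.3422)]
scene shoulder [array([0.6588, 0.0295]), np.float64(54.3148)] base [array([0.6615, 0.0267]), np.float64(26.7966)]
0.035 -4.25 24.0
0.045 0.44 26.0
0.055 0.79 19.0
0.065 0.16 20.0
0.075 0.39 17.5
perp [0.7580612  0.65218342]
```

View pics/st.png

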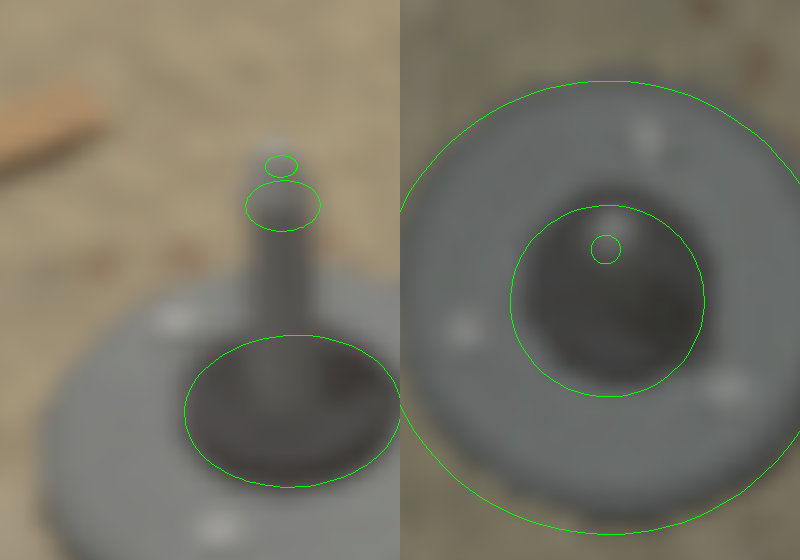

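play_rows(
  motion=[
    {"rz":-1},
    {"rz":-1},
    {"rz":-1},
    {"rz":-1},
    {"rz":-1},
    {"rz":-1},
    {"rz":-1},
    {"rz":-1},
    {"rz":-1},
    {"rz":-1},
    {"rz":-1},
    {"rz":-1},
    {"rz":-1},
    {"rz":-1},
    {"rz":-1},
    {"rz":-1},
    {"rz":-1},
    {"rz":-0.55},
  ],
  fingers=1,
)

```text
$.motion[0]: bad value
```

```bash
cat > m3.py <<'E'
from h import *
d=np.load('im0.npz')
def hx(x,y,z,r,a):
    t=np.linspace(-np.pi,np.pi,120,endpoint=False); m=(t-a+np.pi/6)%(np.pi/3)-np.pi/6; R=np.minimum(r/np.cos(m),r*1.08)
    return np.c_[x+R*np.cos(t),y+R*np.sin(t),0*t+z]
best=[]
for a in range(0,60,3):
    def sc(p): return -sum(np.linalg.norm((samp(d[k],proj(n,hx(*p[q:q+2],.018,.0215,np.radians(a))))-samp(d[k],proj(n,hx(*p[q:q+2],.018,.0165,np.radians(a))))).mean(0)) for n,k,q in(('top','T',0),('scene','S',2)))
    r=minimize(sc,[.6576,-.2405,.6571,-.2421],method='Nelder-Mead',options=dict(initial_simplex=np.array([.6576,-.2405,.6571,-.2421])+np.r_[np.zeros((1,4)),np.eye(4)*.002])); best.append((round(r.fun,1),a,r.x.round(4)))
for b in best: print(*b)
o=[]
for n,k in(('top','T'),('scene','S')):
    c=proj(n,[[.6575,-.241,.012]])[0]; o.append(crop(d[k],*c,20,20,20))
cv2.imwrite('pics/hex.png',np.hstack(o))
E
python3 m3.py
```

```text
-92.6 0 [ 0.6577 -0.2406  0.6569 -0.2418]
-93.3 3 [ 0.6576 -0.2405  0.6569 -0.2418]
-93.9 6 [ 0.6577 -0.2405  0.6569 -0.2418]
-94.5 9 [ 0.6576 -0.2406  0.6571 -0.2419]
-94.9 12 [ 0.6577 -0.2405  0.6569 -0.2418]
-95.1 15 [ 0.6576 -0.2406  0.6569 -0.2417]
-95.0 18 [ 0.6577 -0.2404  0.657  -0.2416]
-94.6 21 [ 0.6575 -0.2405  0.657  -0.2418]
-94.1 24 [ 0.6576 -0.2404  0.6568 -0.2417]
-93.2 27 [ 0.6575 -0.2404  0.657  -0.2418]
-92.3 30 [ 0.6575 -0.2405  0.6569 -0.2416]
-91.6 33 [ 0.6576 -0.2403  0.6568 -0.2415]
-91.2 36 [ 0.6576 -0.2403  0.6568 -0.2419]
-90.7 39 [ 0.6575 -0.2404  0.6569 -0.2415]
-90.5 42 [ 0.6575 -0.2405  0.6568 -0.2417]
-90.4 45 [ 0.6575 -0.2405  0.6569 -0.2415]
-90.7 48 [ 0.6575 -0.2406  0.6569 -0.2416]
-91.0 51 [ 0.6575 -0.2405  0.6567 -0.2418]
-91.4 54 [ 0.6576 -0.2406  0.6568 -0.2417]
-92.0 57 [ 0.6577 -0.2404  0.6569 -0.2417]
```

View pics/hex.png

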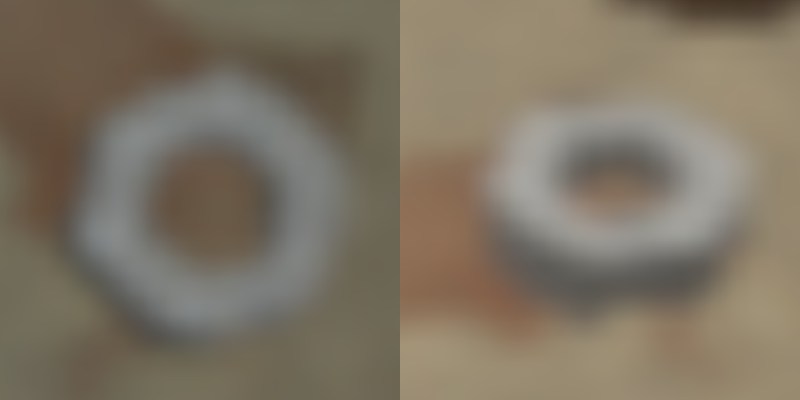

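The crop shows the bright hex with corners at the top (230,75) and left (75,220), so a flat normal lies about 15° from world x. The row format was refused, so I'll send all six numbers in each row.

play_rows(
  motion=[
    {"x":0,"y":0,"z":0,"rx":0,"ry":0,"rz":-1},
    {"x":0,"y":0,"z":0,"rx":0,"ry":0,"rz":-1},
    {"x":0,"y":0,"z":0,"rx":0,"ry":0,"rz":-1},
    {"x":0,"y":0,"z":0,"rx":0,"ry":0,"rz":-1},
    {"x":0,"y":0,"z":0,"rx":0,"ry":0,"rz":-1},
    {"x":0,"y":0,"z":0,"rx":0,"ry":0,"rz":-1},
    {"x":0,"y":0,"z":0,"rx":0,"ry":0,"rz":-1},
    {"x":0,"y":0,"z":0,"rx":0,"ry":0,"rz":-1},
    {"x":0,"y":0,"z":0,"rx":0,"ry":0,"rz":-1},
    {"x":0,"y":0,"z":0,"rx":0,"ry":0,"rz":-1},
    {"x":0,"y":0,"z":0,"rx":0,"ry":0,"rz":-1},
    {"x":0,"y":0,"z":0,"rx":0,"ry":0,"rz":-1},
    {"x":0,"y":0,"z":0,"rx":0,"ry":0,"rz":-1},
    {"x":0,"y":0,"z":0,"rx":0,"ry":0,"rz":-1},
    {"x":0,"y":0,"z":0,"rx":0,"ry":0,"rz":-1},
    {"x":0,"y":0,"z":0,"rx":0,"ry":0,"rz":-1},
    {"x":0,"y":0,"z":0,"rx":0,"ry":0,"rz":-1},
    {"x":0,"y":0,"z":0,"rx":0,"ry":0,"rz":-0.55},
  ],
  fingers=1,
)

```text
clock: 2.75
tool_pos: [0.2288, -0.635, 0.2266]
orientation: [-180.0, 0.0, -89.9]
force: [-0.2, 0.2, 0.0]
opening: 0.0878
gripper_force: 0.0
```

play_rows(
  motion=[
    {"x":-0.9,"y":-0.505,"z":0.3,"rx":0,"ry":0,"rz":-0.025},
    {"x":-0.9,"y":-0.505,"z":0.3,"rx":0,"ry":0,"rz":0},
    {"x":-0.9,"y":-0.505,"z":0.3,"rx":0,"ry":0,"rz":0},
    {"x":-0.9,"y":-0.505,"z":0.3,"rx":0,"ry":0,"rz":0},
    {"x":-0.9,"y":-0.505,"z":0.3,"rx":0,"ry":0,"rz":0},
    {"x":-0.9,"y":-0.505,"z":0.3,"rx":0,"ry":0,"rz":0},
    {"x":-0.9,"y":-0.505,"z":0.3,"rx":0,"ry":0,"rz":0},
    {"x":-0.9,"y":-0.505,"z":0.3,"rx":0,"ry":0,"rz":0},
    {"x":-0.9,"y":-0.505,"z":0.3,"rx":0,"ry":0,"rz":0},
    {"x":-0.9,"y":-0.505,"z":0.3,"rx":0,"ry":0,"rz":0},
    {"x":-0.9,"y":-0.505,"z":0.3,"rx":0,"ry":0,"rz":0},
    {"x":-0.9,"y":-0.505,"z":0.3,"rx":0,"ry":0,"rz":0},
    {"x":-0.9,"y":-0.505,"z":0.3,"rx":0,"ry":0,"rz":0},
    {"x":-0.9,"y":-0.505,"z":0.3,"rx":0,"ry":0,"rz":0},
    {"x":-0.9,"y":-0.505,"z":0.3,"rx":0,"ry":0,"rz":0},
    {"x":-0.9,"y":-0.505,"z":0.3,"rx":0,"ry":0,"rz":0},
    {"x":-0.9,"y":-0.505,"z":0.3,"rx":0,"ry":0,"rz":0},
    {"x":0,"y":0,"z":0,"rx":0,"ry":0,"rz":0},
  ],
)

```text
clock: 5.0
tool_pos: [0.4432, -0.2511, 0.0988]
orientation: [180.0, 0.0, -89.8]
force: [-0.5, -0.6, -0.3]
opening: 0.0876
gripper_force: 0.0
```

play_rows(
  motion=[
    {"x":0.04,"y":-0.02,"z":0.8,"rx":0,"ry":0,"rz":0.05},
    {"x":0,"y":0,"z":0.8,"rx":0,"ry":0,"rz":0},
    {"x":0,"y":0,"z":0.8,"rx":0,"ry":0,"rz":0},
    {"x":0,"y":0,"z":0.8,"rx":0,"ry":0,"rz":0},
    {"x":0,"y":0,"z":0.55,"rx":0,"ry":0,"rz":0},
    {"x":0,"y":0,"z":0,"rx":0,"ry":0,"rz":0},
  ],
)

```text
clock: 5.75
tool_pos: [0.4424, -0.2534, 0.0046]
orientation: [179.9, 0.0, -90.1]
force: [0.2, -1.0, -0.4]
opening: 0.0877
gripper_force: 0.0
```

play_rows(
  motion=[
    {"x":0,"y":0,"z":0,"rx":0,"ry":0,"rz":0},
    {"x":0,"y":0,"z":0,"rx":0,"ry":0,"rz":0},
    {"x":0,"y":0,"z":0,"rx":0,"ry":0,"rz":0},
    {"x":0,"y":0,"z":0,"rx":0,"ry":0,"rz":0},
    {"x":0,"y":0,"z":0,"rx":0,"ry":0,"rz":0},
  ],
  fingers=-1,
)

```text
clock: 6.38
tool_pos: [0.4437, -0.2532, 0.0059]
orientation: [-179.9, -0.0, -90.1]
force: [-0.2, 0.2, 6.3]
opening: 0.0655
gripper_force: 29.9
```

play_rows(
  motion=[
    {"x":0,"y":0,"z":-0.5,"rx":0,"ry":0,"rz":0},
    {"x":0,"y":0,"z":-0.9,"rx":0,"ry":0,"rz":0},
    {"x":0,"y":0,"z":-0.9,"rx":0,"ry":0,"rz":0},
    {"x":0,"y":0,"z":-0.9,"rx":0,"ry":0,"rz":0},
    {"x":0,"y":0,"z":-0.9,"rx":0,"ry":0,"rz":0},
    {"x":0,"y":0,"z":-0.7,"rx":0,"ry":0,"rz":0},
    {"x":-0.93,"y":-0.72,"z":0,"rx":0,"ry":0,"rz":0},
    {"x":-0.93,"y":-0.72,"z":0,"rx":0,"ry":0,"rz":0},
    {"x":-0.93,"y":-0.72,"z":0,"rx":0,"ry":0,"rz":0},
    {"x":-0.93,"y":-0.72,"z":0,"rx":0,"ry":0,"rz":0},
    {"x":-0.93,"y":-0.72,"z":0,"rx":0,"ry":0,"rz":0},
    {"x":-0.93,"y":-0.72,"z":0,"rx":0,"ry":0,"rz":0},
    {"x":-0.93,"y":-0.72,"z":0,"rx":0,"ry":0,"rz":0},
    {"x":-0.93,"y":-0.72,"z":0,"rx":0,"ry":0,"rz":0},
    {"x":-0.93,"y":-0.72,"z":0,"rx":0,"ry":0,"rz":0},
    {"x":-0.93,"y":-0.72,"z":0,"rx":0,"ry":0,"rz":0},
    {"x":-0.93,"y":-0.72,"z":0,"rx":0,"ry":0,"rz":0},
    {"x":-0.93,"y":-0.72,"z":0,"rx":0,"ry":0,"rz":0},
    {"x":0,"y":0,"z":0,"rx":0,"ry":0,"rz":0},
  ],
)

```text
clock: 8.75
tool_pos: [0.6611, 0.0279, 0.1246]
orientation: [180.0, -0.0, -90.0]
force: [-0.5, -0.9, -3.6]
opening: 0.0658
gripper_force: 29.9
```

```bash
cat > look.py <<'E'
import sys
from h import *
name=sys.argv[1]; R=float(sys.argv[2]); h=float(sys.argv[3]); g=float(sys.argv[4]); r2=float(sys.argv[5]) # object radius,height, tip above underside
S=avg('scene',2); o=[ctrl.get_obs() for _ in range(1)][0]; p=np.array(o['tool_pos']); print(p.round(4),o['opening'],o['gripper_force'])
zb=p[2]-g
x,s=fit('scene',S,p[:2],[(zb+h,r2),(zb+h,R)],.01); print('fit centre',x.round(4),s)
D=[circ(*p[:2],zb+h,R),circ(*p[:2],zb+h,.01),circ(*p[:2],zb,R),circ(.662,.0265,.086,.003)]
c=proj('scene',[[*p[:2],zb-.02]])[0]
cv2.imwrite(f'pics/{name}.png',np.hstack([crop(S,*c,66,90,6),crop(S,*c,66,90,6,D,'scene')]))
E
python3 look.py w1 .034 .014 .005 .01
```

```text
[0.6595 0.0262 0.1247] 0.06593663781634072 29.905655721231597
fit centre [0.6521 0.0378] 91.58503723144531
```

View pics/w1.png

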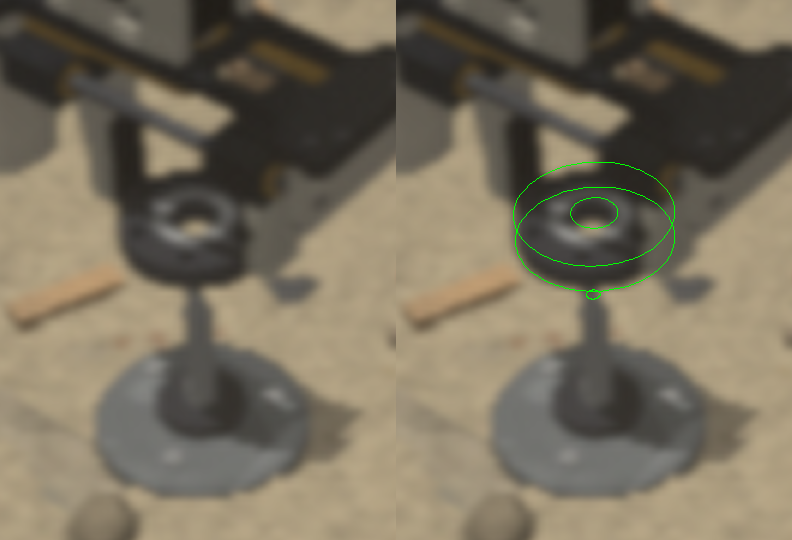

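play_rows(
  motion=[
    {"x":0.05,"y":-0.06,"z":0.6,"rx":0,"ry":0,"rz":0},
    {"x":0,"y":0,"z":0.5,"rx":0,"ry":0,"rz":0},
    {"x":0,"y":0,"z":0.5,"rx":0,"ry":0,"rz":0},
    {"x":0,"y":0,"z":0.4,"rx":0,"ry":0,"rz":0},
    {"x":0,"y":0,"z":0,"rx":0,"ry":0,"rz":0},
  ],
)

```text
clock: 9.48
tool_pos: [0.6608, 0.0242, 0.0742]
orientation: [179.9, -0.0, -90.1]
force: [0.0, 1.3, -3.3]
opening: 0.0656
gripper_force: 29.9
```

play_rows(
  motion=[
    {"x":0,"y":0,"z":0.5,"rx":0,"ry":0,"rz":0},
    {"x":0,"y":0,"z":0.5,"rx":0,"ry":0,"rz":0},
    {"x":0,"y":0,"z":0.4,"rx":0,"ry":0,"rz":0},
    {"x":0,"y":0,"z":0.3,"rx":0,"ry":0,"rz":0},
    {"x":0,"y":0,"z":0.1,"rx":0,"ry":0,"rz":0},
    {"x":0,"y":0,"z":0,"rx":0,"ry":0,"rz":0},
  ],
)

```text
clock: 10.22
tool_pos: [0.661, 0.0242, 0.0302]
orientation: [180.0, -0.0, -90.1]
force: [-0.3, -0.2, -3.3]
opening: 0.0656
gripper_force: 29.9
```

play_rows(
  motion=[
    {"x":-0.04,"y":-0.02,"z":0.08,"rx":0,"ry":0,"rz":0},
    {"x":0,"y":0,"z":0.04,"rx":0,"ry":0,"rz":0},
    {"x":0,"y":0,"z":0,"rx":0,"ry":0,"rz":0},
  ],
)

```text
clock: 10.6
tool_pos: [0.6618, 0.0254, 0.0281]
orientation: [-180.0, 0.0, -90.1]
force: [-2.4, 0.5, 2.7]
opening: 0.066
gripper_force: 29.9
```

play_rows(
  motion=[
    {"x":0,"y":0,"z":0,"rx":0,"ry":0,"rz":0},
    {"x":0,"y":0,"z":0,"rx":0,"ry":0,"rz":0},
    {"x":0,"y":0,"z":0,"rx":0,"ry":0,"rz":0},
    {"x":0,"y":0,"z":0,"rx":0,"ry":0,"rz":0},
    {"x":0,"y":0,"z":-0.4,"rx":0,"ry":0,"rz":0},
    {"x":0,"y":0,"z":-0.8,"rx":0,"ry":0,"rz":0},
    {"x":0,"y":0,"z":-0.9,"rx":0,"ry":0,"rz":0},
    {"x":0,"y":0,"z":-0.9,"rx":0,"ry":0,"rz":0},
    {"x":0,"y":0,"z":-0.7,"rx":0,"ry":0,"rz":0},
    {"x":0.2,"y":0.9,"z":0,"rx":0,"ry":0,"rz":0},
    {"x":0.2,"y":0.9,"z":0,"rx":0,"ry":0,"rz":0},
    {"x":0.2,"y":0.9,"z":0,"rx":0,"ry":0,"rz":0},
    {"x":0.2,"y":0.9,"z":0,"rx":0,"ry":0,"rz":0},
    {"x":0.2,"y":0.9,"z":0,"rx":0,"ry":0,"rz":0},
    {"x":0.2,"y":0.9,"z":0,"rx":0,"ry":0,"rz":0},
    {"x":0.2,"y":0.9,"z":0,"rx":0,"ry":0,"rz":0},
    {"x":0.17,"y":0.85,"z":0,"rx":0,"ry":0,"rz":0},
    {"x":0,"y":0,"z":0,"rx":0,"ry":0,"rz":0},
  ],
  fingers=1,
)

```text
clock: 12.85
tool_pos: [0.4817, -0.0139, 0.1204]
orientation: [-180.0, 0.0, -90.1]
force: [-0.7, 0.3, 1.0]
opening: 0.0879
gripper_force: 0.0
```

```bash
python3 - <<'E'
from h import *
S=avg('scene',2);P=[ctrl.get_obs()['tool_pos']]
for i in range(3): cams.snapshot('top');P.append(ctrl.get_obs()['tool_pos'])
print(np.mean(P,0).round(4)); T=avg('top',2)
a=crop(S,*proj('scene',[[.662,.0265,.04]])[0],50,60,8,[],'scene');b=crop(T,*proj('top',[[.6,.0,.04]])[0],50,60,8,[],'top')
cv2.imwrite('pics/w2.png',np.hstack([a,b]))
E
```

```text
[ 0.4835 -0.0135  0.1202]
```

View pics/w2.png

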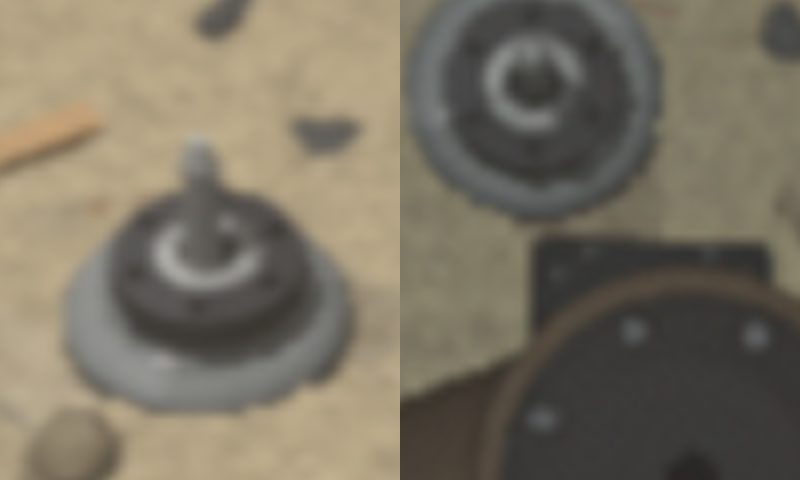

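The wide flange is seated flat on the shoulder. Next is the thick wheel.

play_rows(
  motion=[
    {"x":0,"y":0,"z":0.9,"rx":0,"ry":0,"rz":0},
    {"x":0,"y":0,"z":0.9,"rx":0,"ry":0,"rz":0},
    {"x":0,"y":0,"z":0.9,"rx":0,"ry":0,"rz":0},
    {"x":0,"y":0,"z":0.9,"rx":0,"ry":0,"rz":0},
    {"x":0,"y":0,"z":0.7,"rx":0,"ry":0,"rz":0},
    {"x":0,"y":0,"z":0.25,"rx":0,"ry":0,"rz":0},
    {"x":0,"y":0,"z":0,"rx":0,"ry":0,"rz":0},
  ],
)

```text
clock: 14.08
tool_pos: [0.4828, -0.0137, 0.0058]
orientation: [180.0, -0.0, -90.1]
force: [-0.8, 0.8, -0.4]
opening: 0.088
gripper_force: 0.0
```

play_rows(
  motion=[
    {"x":0,"y":0,"z":0,"rx":0,"ry":0,"rz":0},
    {"x":0,"y":0,"z":0,"rx":0,"ry":0,"rz":0},
    {"x":0,"y":0,"z":0,"rx":0,"ry":0,"rz":0},
    {"x":0,"y":0,"z":0,"rx":0,"ry":0,"rz":0},
    {"x":0,"y":0,"z":0,"rx":0,"ry":0,"rz":0},
  ],
  fingers=-1,
)

```text
clock: 14.7
tool_pos: [0.4831, -0.0136, 0.0064]
orientation: [-180.0, 0.0, -90.1]
force: [-1.2, -0.3, 5.2]
opening: 0.0595
gripper_force: 30.0
```

play_rows(
  motion=[
    {"x":0,"y":0,"z":-0.5,"rx":0,"ry":0,"rz":0},
    {"x":0,"y":0,"z":-0.9,"rx":0,"ry":0,"rz":0},
    {"x":0,"y":0,"z":-0.9,"rx":0,"ry":0,"rz":0},
    {"x":0,"y":0,"z":-0.9,"rx":0,"ry":0,"rz":0},
    {"x":0,"y":0,"z":-0.9,"rx":0,"ry":0,"rz":0},
    {"x":0,"y":0,"z":-0.7,"rx":0,"ry":0,"rz":0},
    {"x":-0.2,"y":-0.9,"z":0,"rx":0,"ry":0,"rz":0},
    {"x":-0.2,"y":-0.9,"z":0,"rx":0,"ry":0,"rz":0},
    {"x":-0.2,"y":-0.9,"z":0,"rx":0,"ry":0,"rz":0},
    {"x":-0.2,"y":-0.9,"z":0,"rx":0,"ry":0,"rz":0},
    {"x":-0.2,"y":-0.9,"z":0,"rx":0,"ry":0,"rz":0},
    {"x":-0.2,"y":-0.9,"z":0,"rx":0,"ry":0,"rz":0},
    {"x":-0.2,"y":-0.9,"z":0,"rx":0,"ry":0,"rz":0},
    {"x":-0.2,"y":-0.85,"z":0,"rx":0,"ry":0,"rz":0},
    {"x":0,"y":0,"z":0,"rx":0,"ry":0,"rz":0},
    {"x":0,"y":0,"z":0,"rx":0,"ry":0,"rz":0},
  ],
)

```text
clock: 16.7
tool_pos: [0.6608, 0.0259, 0.126]
orientation: [179.9, -0.0, -90.1]
force: [-0.3, -0.3, -0.2]
opening: 0.0594
gripper_force: 30.0
```

```bash
cat > pos.py <<'E'
from h import *
P=[];F=[]
for i in range(6): cams.snapshot('scene');o=ctrl.get_obs();P.append(o['tool_pos']);F.append(o['force'])
print(np.mean(P,0).round(4),np.mean(F,0).round(1),o['opening'],o['orientation'],o['clock'])
E
python3 pos.py; python3 look.py t1 .030 .020 .005 .01
```

```text
[0.6611 0.0259 0.1263] [ 0.  -0.1 -1.3] 0.059425957651451956 [-1.79987843e+02  6.63760377e-03 -9.00879028e+01] 17.0
[0.6615 0.026  0.1263] 0.05954444814211159 29.9996485048905
fit centre [0.6599 0.0294] 35.71156692504883
```

View pics/t1.png

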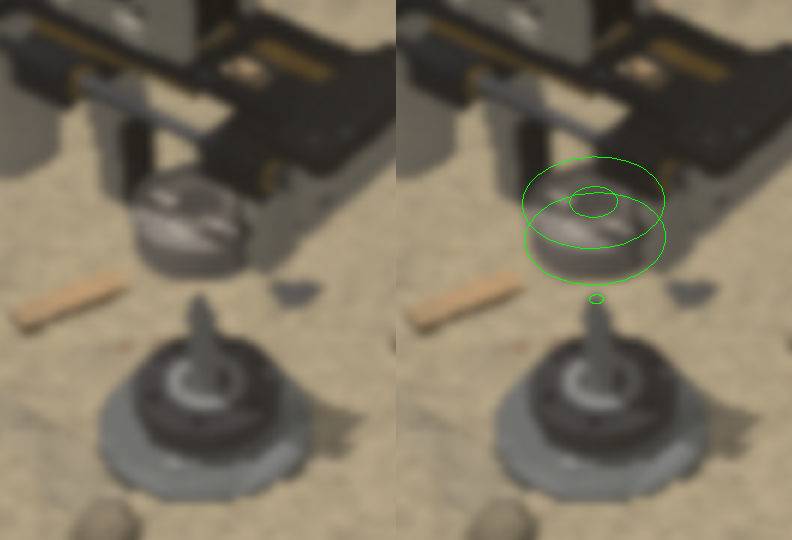

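play_rows(
  motion=[
    {"x":-0.02,"y":-0.03,"z":0.6,"rx":0,"ry":0,"rz":0},
    {"x":0,"y":0,"z":0.5,"rx":0,"ry":0,"rz":0},
    {"x":0,"y":0,"z":0.5,"rx":0,"ry":0,"rz":0},
    {"x":0,"y":0,"z":0.5,"rx":0,"ry":0,"rz":0},
    {"x":0,"y":0,"z":0,"rx":0,"ry":0,"rz":0},
  ],
)

```text
clock: 17.73
tool_pos: [0.6615, 0.0263, 0.0719]
orientation: [179.9, -0.0, -90.1]
force: [0.1, -0.0, -1.7]
opening: 0.0596
gripper_force: 30.0
```

play_rows(
  motion=[
    {"x":0,"y":0,"z":0.5,"rx":0,"ry":0,"rz":0},
    {"x":0,"y":0,"z":0.4,"rx":0,"ry":0,"rz":0},
    {"x":0,"y":0,"z":0.2,"rx":0,"ry":0,"rz":0},
    {"x":0,"y":0,"z":0.1,"rx":0,"ry":0,"rz":0},
    {"x":0,"y":0,"z":0,"rx":0,"ry":0,"rz":0},
  ],
)

```text
clock: 18.35
tool_pos: [0.6624, 0.0265, 0.0435]
orientation: [-180.0, -0.0, -90.1]
force: [-0.6, 0.0, -0.6]
opening: 0.0596
gripper_force: 30.0
```

play_rows(
  motion=[
    {"x":0,"y":0,"z":0.06,"rx":0,"ry":0,"rz":0},
    {"x":0,"y":0,"z":0.04,"rx":0,"ry":0,"rz":0},
    {"x":0,"y":0,"z":0,"rx":0,"ry":0,"rz":0},
  ],
)

```text
clock: 18.73
tool_pos: [0.6627, 0.0266, 0.0425]
orientation: [-179.9, 0.0, -90.1]
force: [-3.3, 0.3, 7.2]
opening: 0.0594
gripper_force: 30.0
```

play_rows(
  motion=[
    {"x":0,"y":0,"z":0,"rx":0,"ry":0,"rz":0},
    {"x":0,"y":0,"z":0,"rx":0,"ry":0,"rz":0},
    {"x":0,"y":0,"z":0,"rx":0,"ry":0,"rz":0},
    {"x":0,"y":0,"z":0,"rx":0,"ry":0,"rz":0},
    {"x":0,"y":0,"z":-0.4,"rx":0,"ry":0,"rz":0},
    {"x":0,"y":0,"z":-0.9,"rx":0,"ry":0,"rz":0},
    {"x":0,"y":0,"z":-0.9,"rx":0,"ry":0,"rz":0},
    {"x":0,"y":0,"z":-0.9,"rx":0,"ry":0,"rz":0},
    {"x":-0.9,"y":0.07,"z":0,"rx":0,"ry":0,"rz":0},
    {"x":-0.9,"y":0.07,"z":0,"rx":0,"ry":0,"rz":0},
    {"x":-0.9,"y":0.07,"z":0,"rx":0,"ry":0,"rz":0},
    {"x":-0.9,"y":0.07,"z":0,"rx":0,"ry":0,"rz":0},
    {"x":-0.9,"y":0.07,"z":0,"rx":0,"ry":0,"rz":0},
    {"x":-0.9,"y":0.07,"z":0,"rx":0,"ry":0,"rz":0},
    {"x":-0.9,"y":0.07,"z":0,"rx":0,"ry":0,"rz":0},
    {"x":-0.9,"y":0.07,"z":0,"rx":0,"ry":0,"rz":0},
    {"x":-0.9,"y":0.07,"z":0,"rx":0,"ry":0,"rz":0},
    {"x":-0.95,"y":0.09,"z":0,"rx":0,"ry":0,"rz":0},
    {"x":0,"y":0,"z":0,"rx":0,"ry":0,"rz":0},
  ],
  fingers=1,
)

```text
clock: 21.1
tool_pos: [0.6445, 0.2551, 0.1184]
orientation: [-180.0, 0.0, -90.0]
force: [0.5, -0.4, 0.1]
opening: 0.0878
gripper_force: 0.0
```

```bash
python3 pos.py; python3 - <<'E'
from h import *
S=avg('scene',2);T=avg('top',2)
a=crop(S,*proj('scene',[[.662,.0265,.04]])[0],50,60,8);b=crop(T,*proj('top',[[.662,.0265,.04]])[0],50,60,8)
cv2.imwrite('pics/t2.png',np.hstack([a,b]))
E
```

```text
[0.6446 0.2529 0.1185] [-0.3 -0.4 -0.1] 0.08772525103195827 [ 1.79996935e+02  9.85618640e-04 -9.01291260e+01] 21.4
```

View pics/t2.png

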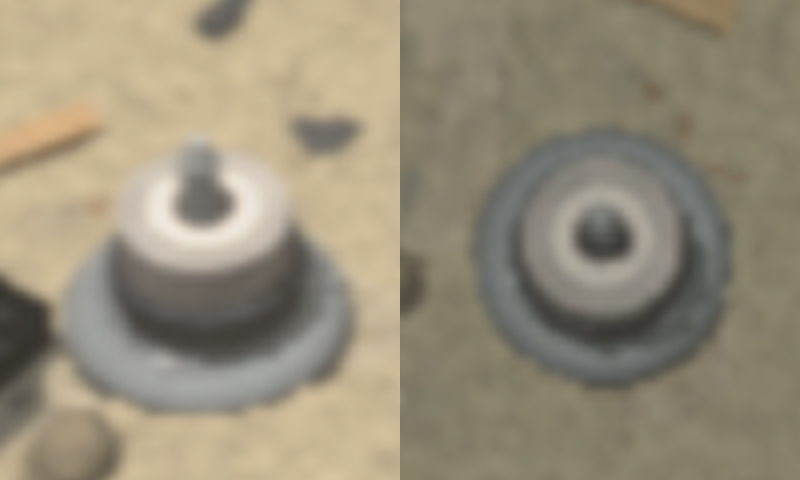

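The wheel lies flat. Next is the small flange.

play_rows(
  motion=[
    {"x":0,"y":0,"z":0.9,"rx":0,"ry":0,"rz":0},
    {"x":0,"y":0,"z":0.9,"rx":0,"ry":0,"rz":0},
    {"x":0,"y":0,"z":0.9,"rx":0,"ry":0,"rz":0},
    {"x":0,"y":0,"z":0.9,"rx":0,"ry":0,"rz":0},
    {"x":0,"y":0,"z":0.7,"rx":0,"ry":0,"rz":0},
    {"x":0,"y":0,"z":0.24,"rx":0,"ry":0,"rz":0},
    {"x":0,"y":0,"z":0,"rx":0,"ry":0,"rz":0},
  ],
)

```text
clock: 22.48
tool_pos: [0.6448, 0.2528, 0.005]
orientation: [180.0, -0.0, -90.1]
force: [-0.3, 0.4, 0.4]
opening: 0.0877
gripper_force: 0.0
```

play_rows(
  motion=[
    {"x":0,"y":0,"z":0,"rx":0,"ry":0,"rz":0},
    {"x":0,"y":0,"z":0,"rx":0,"ry":0,"rz":0},
    {"x":0,"y":0,"z":0,"rx":0,"ry":0,"rz":0},
    {"x":0,"y":0,"z":0,"rx":0,"ry":0,"rz":0},
    {"x":0,"y":0,"z":0,"rx":0,"ry":0,"rz":0},
    {"x":0,"y":0,"z":0,"rx":0,"ry":0,"rz":0},
  ],
  fingers=-1,
)

```text
clock: 23.22
tool_pos: [0.6447, 0.2528, 0.0052]
orientation: [-180.0, -0.0, -90.1]
force: [-0.7, -0.3, 1.0]
opening: 0.0448
gripper_force: 30.0
```

play_rows(
  motion=[
    {"x":0,"y":0,"z":-0.5,"rx":0,"ry":0,"rz":0},
    {"x":0,"y":0,"z":-0.9,"rx":0,"ry":0,"rz":0},
    {"x":0,"y":0,"z":-0.9,"rx":0,"ry":0,"rz":0},
    {"x":0,"y":0,"z":-0.9,"rx":0,"ry":0,"rz":0},
    {"x":0,"y":0,"z":-0.9,"rx":0,"ry":0,"rz":0},
    {"x":0,"y":0,"z":-0.7,"rx":0,"ry":0,"rz":0},
    {"x":0.9,"y":-0.07,"z":0,"rx":0,"ry":0,"rz":0},
    {"x":0.9,"y":-0.07,"z":0,"rx":0,"ry":0,"rz":0},
    {"x":0.9,"y":-0.07,"z":0,"rx":0,"ry":0,"rz":0},
    {"x":0.9,"y":-0.07,"z":0,"rx":0,"ry":0,"rz":0},
    {"x":0.9,"y":-0.07,"z":0,"rx":0,"ry":0,"rz":0},
    {"x":0.9,"y":-0.07,"z":0,"rx":0,"ry":0,"rz":0},
    {"x":0.9,"y":-0.07,"z":0,"rx":0,"ry":0,"rz":0},
    {"x":0.9,"y":-0.07,"z":0,"rx":0,"ry":0,"rz":0},
    {"x":0.9,"y":-0.07,"z":0,"rx":0,"ry":0,"rz":0},
    {"x":0.95,"y":-0.07,"z":0,"rx":0,"ry":0,"rz":0},
    {"x":0,"y":0,"z":0,"rx":0,"ry":0,"rz":0},
    {"x":0,"y":0,"z":0,"rx":0,"ry":0,"rz":0},
  ],
)

```text
clock: 25.48
tool_pos: [0.6619, 0.0262, 0.125]
orientation: [-180.0, 0.0, -90.1]
force: [-0.7, 0.0, -0.7]
opening: 0.0447
gripper_force: 30.0
```

```bash
python3 pos.py; python3 look.py s1 .023 .014 .005 .01
```

```text
[0.6619 0.0269 0.1251] [ 0.2 -0.1 -0.7] 0.04491728666184936 [-1.79999988e+02  2.56432294e-03 -9.00424089e+01] 25.775
[0.6618 0.0269 0.1251] 0.044511923935724416 29.99958002474159
fit centre [0.6534 0.0379] 59.39923095703125
```

View pics/s1.png

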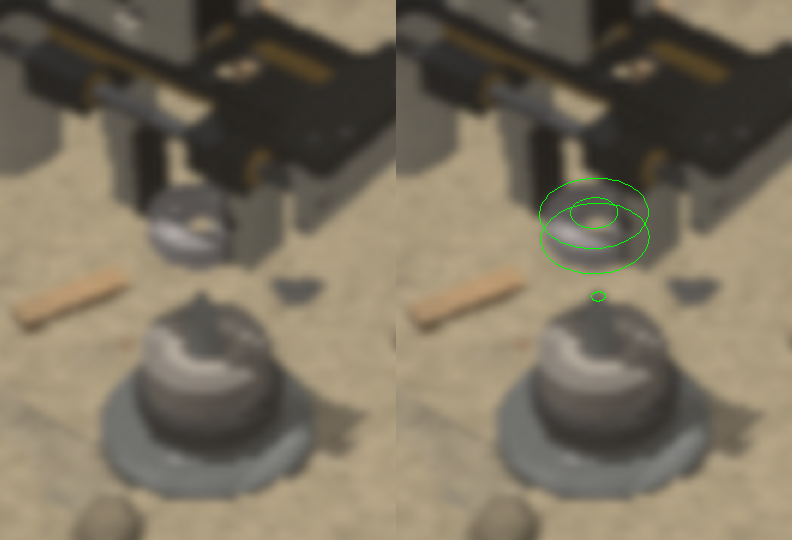

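The small flange is in the grip, with its bore over the spindle tip at about (200,295).

play_rows(
  motion=[
    {"x":0,"y":0,"z":0.5,"rx":0,"ry":0,"rz":0},
    {"x":0,"y":0,"z":0.5,"rx":0,"ry":0,"rz":0},
    {"x":0,"y":0,"z":0.5,"rx":0,"ry":0,"rz":0},
    {"x":0,"y":0,"z":0.4,"rx":0,"ry":0,"rz":0},
    {"x":0,"y":0,"z":0.3,"rx":0,"ry":0,"rz":0},
    {"x":0,"y":0,"z":0.2,"rx":0,"ry":0,"rz":0},
    {"x":0,"y":0,"z":0.1,"rx":0,"ry":0,"rz":0},
    {"x":0,"y":0,"z":0,"rx":0,"ry":0,"rz":0},
  ],
)

```text
clock: 26.88
tool_pos: [0.6619, 0.0265, 0.0626]
orientation: [-180.0, -0.0, -90.1]
force: [0.1, 0.6, -1.3]
opening: 0.0448
gripper_force: 30.0
```

play_rows(
  motion=[
    {"x":0,"y":0,"z":0.06,"rx":0,"ry":0,"rz":0},
    {"x":0,"y":0,"z":0.03,"rx":0,"ry":0,"rz":0},
    {"x":0,"y":0,"z":0,"rx":0,"ry":0,"rz":0},
  ],
)

```text
clock: 27.25
tool_pos: [0.6622, 0.0266, 0.0611]
orientation: [-179.9, 0.0, -90.1]
force: [-1.6, 0.9, 4.8]
opening: 0.045
gripper_force: 30.0
```

play_rows(
  motion=[
    {"x":0,"y":0,"z":0,"rx":0,"ry":0,"rz":0},
    {"x":0,"y":0,"z":0,"rx":0,"ry":0,"rz":0},
    {"x":0,"y":0,"z":0,"rx":0,"ry":0,"rz":0},
    {"x":0,"y":0,"z":0,"rx":0,"ry":0,"rz":0},
    {"x":0,"y":0,"z":-0.5,"rx":0,"ry":0,"rz":0},
    {"x":0,"y":0,"z":-0.9,"rx":0,"ry":0,"rz":0},
    {"x":0,"y":0,"z":-0.9,"rx":0,"ry":0,"rz":0},
    {"x":0.97,"y":0.016,"z":0,"rx":0,"ry":0,"rz":0},
    {"x":0.97,"y":0.016,"z":0,"rx":0,"ry":0,"rz":0},
    {"x":0.97,"y":0.016,"z":0,"rx":0,"ry":0,"rz":0},
    {"x":0.97,"y":0.016,"z":0,"rx":0,"ry":0,"rz":0},
    {"x":0.97,"y":0.016,"z":0,"rx":0,"ry":0,"rz":0},
    {"x":0.97,"y":0.016,"z":0,"rx":0,"ry":0,"rz":0},
    {"x":0.97,"y":0.016,"z":0,"rx":0,"ry":0,"rz":0},
    {"x":0.97,"y":0.016,"z":0,"rx":0,"ry":0,"rz":0},
    {"x":0.97,"y":0.016,"z":0,"rx":0,"ry":0,"rz":0},
    {"x":0.97,"y":0.016,"z":0,"rx":0,"ry":0,"rz":0},
    {"x":0.97,"y":0.016,"z":0,"rx":0,"ry":0,"rz":0},
  ],
  fingers=1,
)

```text
clock: 29.5
tool_pos: [0.657, -0.2418, 0.1178]
orientation: [-180.0, 0.0, -90.1]
force: [0.5, -0.6, -0.3]
opening: 0.0876
gripper_force: 0.0
```

play_rows(
  motion=[
    {"x":0,"y":0,"z":0,"rx":0,"ry":0,"rz":-0.95},
    {"x":0,"y":0,"z":0,"rx":0,"ry":0,"rz":-0.95},
    {"x":0,"y":0,"z":0,"rx":0,"ry":0,"rz":-0.95},
    {"x":0,"y":0,"z":0,"rx":0,"ry":0,"rz":-0.92},
    {"x":0,"y":0,"z":0,"rx":0,"ry":0,"rz":0},
  ],
)

```text
clock: 30.12
tool_pos: [0.6571, -0.2409, 0.1178]
orientation: [180.0, 0.0, -75.0]
force: [-0.1, -1.1, -0.3]
opening: 0.0877
gripper_force: 0.0
```

```bash
python3 pos.py; python3 - <<'E'
from h import *
S=avg('scene',2);T=avg('top',2)
a=crop(S,*proj('scene',[[.662,.0265,.04]])[0],40,60,8);c=crop(S,*proj('scene',[[.6574,-.241,.04]])[0],50,60,8)
cv2.imwrite('pics/s2.png',np.hstack([a,c]))
E
```

```text
[ 0.657  -0.2405  0.1178] [-0.4 -0.2 -0. ] 0.0875818182270535 [ 1.79997184e+02  2.53752414e-03 -7.50417203e+01] 30.425
```

View pics/s2.png

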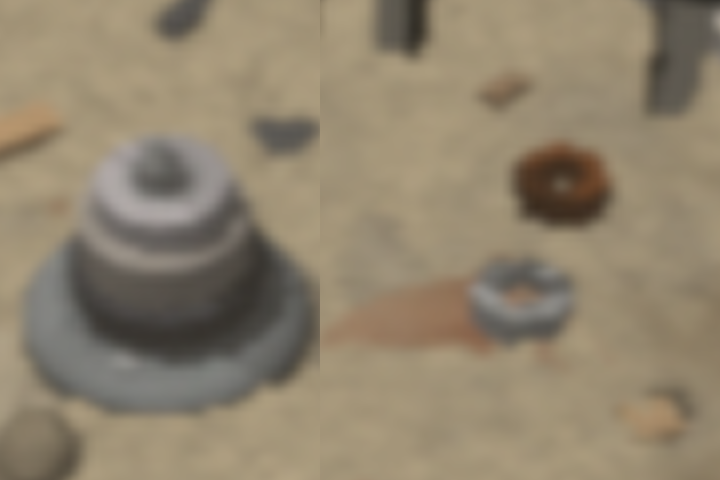

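The small flange is seated and the flake beside the hex is only a stain. I'll pick up the hex.

play_rows(
  motion=[
    {"x":0,"y":0,"z":0.9,"rx":0,"ry":0,"rz":0},
    {"x":0,"y":0,"z":0.9,"rx":0,"ry":0,"rz":0},
    {"x":0,"y":0,"z":0.9,"rx":0,"ry":0,"rz":0},
    {"x":0,"y":0,"z":0.8,"rx":0,"ry":0,"rz":0},
    {"x":0,"y":0,"z":0.7,"rx":0,"ry":0,"rz":0},
    {"x":0,"y":0,"z":0.27,"rx":0,"ry":0,"rz":0},
    {"x":0,"y":0,"z":0,"rx":0,"ry":0,"rz":0},
  ],
)

```text
clock: 31.5
tool_pos: [0.6569, -0.2402, 0.0057]
orientation: [180.0, 0.0, -75.0]
force: [-0.6, -0.3, 1.1]
opening: 0.0875
gripper_force: 0.0
```

play_rows(
  motion=[
    {"x":0,"y":0,"z":0,"rx":0,"ry":0,"rz":0},
    {"x":0,"y":0,"z":0,"rx":0,"ry":0,"rz":0},
    {"x":0,"y":0,"z":0,"rx":0,"ry":0,"rz":0},
    {"x":0,"y":0,"z":0,"rx":0,"ry":0,"rz":0},
    {"x":0,"y":0,"z":0,"rx":0,"ry":0,"rz":0},
    {"x":0,"y":0,"z":0,"rx":0,"ry":0,"rz":0},
    {"x":0,"y":0,"z":0,"rx":0,"ry":0,"rz":0},
  ],
  fingers=-1,
)

```text
clock: 32.38
tool_pos: [0.657, -0.2402, 0.0061]
orientation: [180.0, 0.0, -75.0]
force: [-0.4, 0.7, 1.0]
opening: 0.0376
gripper_force: 29.9
```

play_rows(
  motion=[
    {"x":0,"y":0,"z":-0.5,"rx":0,"ry":0,"rz":0},
    {"x":0,"y":0,"z":-0.9,"rx":0,"ry":0,"rz":0},
    {"x":0,"y":0,"z":-0.9,"rx":0,"ry":0,"rz":0},
    {"x":0,"y":0,"z":-0.9,"rx":0,"ry":0,"rz":0},
    {"x":0,"y":0,"z":-0.9,"rx":0,"ry":0,"rz":0},
    {"x":0,"y":0,"z":-0.7,"rx":0,"ry":0,"rz":0},
    {"x":-0.935,"y":-0.27,"z":0,"rx":0,"ry":0,"rz":0},
    {"x":-0.935,"y":-0.27,"z":0,"rx":0,"ry":0,"rz":0},
    {"x":-0.935,"y":-0.27,"z":0,"rx":0,"ry":0,"rz":0},
    {"x":-0.935,"y":-0.27,"z":0,"rx":0,"ry":0,"rz":0},
    {"x":-0.935,"y":-0.27,"z":0,"rx":0,"ry":0,"rz":0},
    {"x":-0.935,"y":-0.27,"z":0,"rx":0,"ry":0,"rz":0},
    {"x":-0.935,"y":-0.27,"z":0,"rx":0,"ry":0,"rz":0},
    {"x":-0.935,"y":-0.27,"z":0,"rx":0,"ry":0,"rz":0},
    {"x":-0.935,"y":-0.27,"z":0,"rx":0,"ry":0,"rz":0},
    {"x":-0.935,"y":-0.27,"z":0,"rx":0,"ry":0,"rz":0},
    {"x":-0.935,"y":-0.27,"z":0,"rx":0,"ry":0,"rz":0},
    {"x":0,"y":0,"z":0,"rx":0,"ry":0,"rz":0},
    {"x":0,"y":0,"z":0,"rx":0,"ry":0,"rz":0},
  ],
)

```text
clock: 34.75
tool_pos: [0.6622, 0.0277, 0.126]
orientation: [180.0, -0.0, -75.0]
force: [0.0, -0.3, -0.9]
opening: 0.0373
gripper_force: 29.9
```

```bash
python3 pos.py; python3 look.py x1 .0195 .018 .006 .01
```

```text
[0.6622 0.0269 0.126 ] [ 0.2  0.  -1.3] 0.03808442584090895 [ 1.79996084e+02 -3.19758706e-04 -7.50570600e+01] 35.05
[0.6623 0.027  0.1261] 0.03786298745973067 29.85809488222003
fit centre [0.6498 0.0386] 48.624515533447266
```

View pics/x1.png

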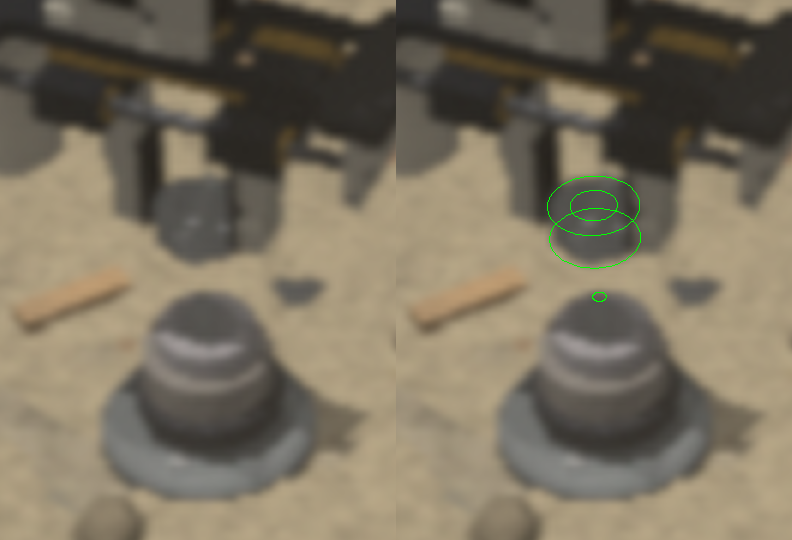

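play_rows(
  motion=[
    {"x":0,"y":0,"z":0.5,"rx":0,"ry":0,"rz":0},
    {"x":0,"y":0,"z":0.5,"rx":0,"ry":0,"rz":0},
    {"x":0,"y":0,"z":0.4,"rx":0,"ry":0,"rz":0},
    {"x":0,"y":0,"z":0.3,"rx":0,"ry":0,"rz":0},
    {"x":0,"y":0,"z":0.15,"rx":0,"ry":0,"rz":0},
    {"x":0,"y":0,"z":0.05,"rx":0,"ry":0,"rz":0},
    {"x":0,"y":0,"z":0,"rx":0,"ry":0,"rz":0},
  ],
)

```text
clock: 36.02
tool_pos: [0.6624, 0.0274, 0.0788]
orientation: [-180.0, -0.0, -75.0]
force: [-0.1, -0.0, -1.7]
opening: 0.0379
gripper_force: 29.9
```

play_rows(
  motion=[
    {"x":0,"y":0,"z":0.06,"rx":0,"ry":0,"rz":0},
    {"x":0,"y":0,"z":0.03,"rx":0,"ry":0,"rz":0},
    {"x":0,"y":0,"z":0,"rx":0,"ry":0,"rz":0},
  ],
)

```text
clock: 36.4
tool_pos: [0.6622, 0.0274, 0.0763]
orientation: [-180.0, 0.0, -75.0]
force: [-1.0, 0.4, -0.2]
opening: 0.0382
gripper_force: 29.9
```

Just touching. I'll ease down a little more, release, and withdraw.

play_rows(
  motion=[
    {"x":0,"y":0,"z":0.03,"rx":0,"ry":0,"rz":0},
    {"x":0,"y":0,"z":0,"rx":0,"ry":0,"rz":0},
  ],
)

```text
clock: 36.65
tool_pos: [0.6624, 0.0274, 0.0761]
orientation: [-180.0, -0.0, -75.0]
force: [-1.0, 0.4, 3.9]
opening: 0.0378
gripper_force: 29.9
```

play_rows(
  motion=[
    {"x":0,"y":0,"z":0,"rx":0,"ry":0,"rz":0},
    {"x":0,"y":0,"z":0,"rx":0,"ry":0,"rz":0},
    {"x":0,"y":0,"z":0,"rx":0,"ry":0,"rz":0},
    {"x":0,"y":0,"z":0,"rx":0,"ry":0,"rz":0},
    {"x":0,"y":0,"z":0,"rx":0,"ry":0,"rz":0},
    {"x":0,"y":0,"z":-0.4,"rx":0,"ry":0,"rz":0},
    {"x":0,"y":0,"z":-0.8,"rx":0,"ry":0,"rz":0},
    {"x":0,"y":0,"z":-0.9,"rx":0,"ry":0,"rz":0},
    {"x":0,"y":0,"z":-0.9,"rx":0,"ry":0,"rz":0},
    {"x":0.9,"y":0,"z":-0.3,"rx":0,"ry":0,"rz":0},
    {"x":0.9,"y":0,"z":0,"rx":0,"ry":0,"rz":0},
    {"x":0.9,"y":0,"z":0,"rx":0,"ry":0,"rz":0},
    {"x":0.9,"y":0,"z":0,"rx":0,"ry":0,"rz":0},
    {"x":0.9,"y":0,"z":0,"rx":0,"ry":0,"rz":0},
    {"x":0.9,"y":0,"z":0,"rx":0,"ry":0,"rz":0},
    {"x":0.9,"y":0,"z":0,"rx":0,"ry":0,"rz":0},
    {"x":0,"y":0,"z":0,"rx":0,"ry":0,"rz":0},
  ],
  fingers=1,
)

```text
clock: 38.78
tool_pos: [0.7033, -0.1269, 0.1577]
orientation: [180.0, -0.0, -75.1]
force: [-1.0, -0.0, 0.6]
opening: 0.0873
gripper_force: 0.0
```

```bash
python3 - <<'E'
from h import *
S=avg('scene',2);T=avg('top',2)
a=crop(S,*proj('scene',[[.662,.0265,.05]])[0],50,60,8,[circ(.662,.0265,.088,.019)],'scene');b=crop(T,*proj('top',[[.662,.0265,.04]])[0],50,60,8)
cv2.imwrite('pics/x2.png',np.hstack([a,b]))
E
```

```text
(no output)
```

View pics/x2.png

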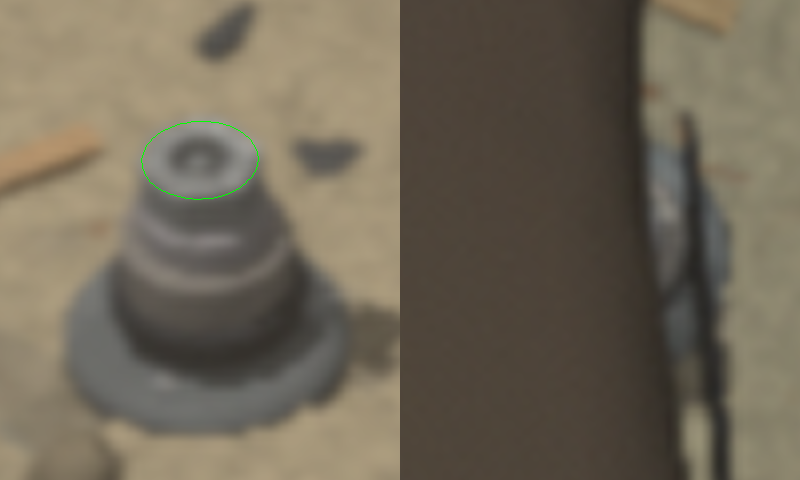

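The scene view shows the full stack: the collar's rim lies on the predicted z = 88 mm ring, with the spindle tip inside its bore at (200,160). The robot is clear, so I'm handing in.

```bash
python3 -c "
from plant import workorder
print(workorder.close_job())"
```

```text
the job is handed in; nothing more can be done
None
```

The grinding pack is made up on the spindle in the order asked (wide flange, thick wheel, small flange, hexagonal collar), each seen lying flat in the camera pictures, and the job was handed in at about 39 s with the robot clear.

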